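# Screw the lid onto the storage jar

### The arm

A 6-joint arm with a two-finger parallel gripper is mounted at the origin on a cart in front of the work surface, level with it; the furniture and walls round the work are solid. World frame = base frame: x ahead of the robot, y to its left, z up, the work surface at z = 0. Lengths are in m, angles in rad, forces in N, time in s.
With the tool pointing down it reaches from about 0.375 to 0.9 m from the base axis. Payload 3.1 kg.
Tool frame: the origin (TCP) lies where the fingers leave the gripper's body, on its centre line; the fingertips stand 70 mm ahead of it and the grasp point (between the pads) lies 51 mm ahead of it; z points along the fingers, y is the line along which they close (so a half turn about z gives the same grasp; the last joint's range is limited). The gripper opens to 87 mm and grips with 3 to 60 N. Pads are 19 mm wide; open, the fingers measure 117 mm over their backs; the gripper's body (75 mm by 190 mm) begins 51 mm behind the grasp point.
Start: joints at [1.123, 0.527, 1.433, -0, 1.181, -0.178], TCP at [0.166, 0.603, 0.292] pointing down, gripper open.
Joint ranges: [-3.08, 3.08], [-0.75, 2.2], [0.22, 2.44], [-1.43, 4.57], [0, 2.65], [-2.85, 2.85]. Speed limits (rad/s): [2.79, 2.79, 3.14, 3.14, 3.14, 3.14].

### API

Orientations are given as a unit quaternion [x, y, z, w].
In Python, from rig import robot gives the robot as it stands.
- The arm moves only by the tool send_rows, never from a script. Its argument "deltas" is text: rows parted by semicolons, each of 7 numbers parted by spaces: the shift along the tool's x, y, z in mm, then the turn, a rotation vector about the tool's x, y, z in degrees, then the opening, from 0 (shut) to 1 (fully open). A call has 1 to 10 rows; each row shifts and turns the commanded pose from where the row before left it, along the tool's axes as they then stand; what a row does not reach is not made up. A row lasts 1/8 s, in which the tool goes at most 62.5 mm and 10.7 degrees, less where a joint would pass 70% of its speed; a pose out of reach is approached as far as the arm can. A call is refused whole if a number of a shift passes 62.5 or a number of a turn 10.7, either way. A call with a gripper value outside its range is refused whole. The fingers move at their own pace and stop on an object; "newtons" is the grip in N (left out, the last holds). Time passes only in rows, so rows that do not move let the fingers close. It gives the time, the measured TCP pose, the force, the opening and the grip force at its end, in the units of the state.
- robot.get_obs(): the state, without advancing time (a new reading comes with each control period).
- robot.camera(name): name is "side" or "top" or "wrist"; returns a dict with "image" (420x560x3 uint8, red, green, blue), "depth" (420x560 float32, m along the optical axis (not along the pixel's ray), 0 where there is no reading), "fovy" (degrees; the focal length in pixels is half the picture's height over the tangent of half this angle, whatever the lens; pixels are square), "cx", "cy" (the principal point, pixels), "rvec" (rotation vector, rad) and "tvec" (3), from world to camera coordinates, as OpenCV has them. Camera axes: x right, y down, z forward; pixel columns grow to the right and rows downward; lengths in m; the calibration is good to about 2 mm. A picture is of the moment at which its call begins.
- robot.hand_in(): hands the job in; it is judged then, once.
Trained networks look in the newest picture that a camera, given by its name, has taken for a name from the list of things; names that differ only in an ending like _2 or _b are one class to them, and where a whole thing is asked for, a point or a joint stands for the part that bears it (a point fixed in the world has none). Each returns a list of dicts, best first, with "p" (0 to 1); they miss things now and then, are a little off and sometimes report something else, mostly with a low value. They report only what shows in the picture. A call takes as long as a camera call. They do not tell look-alikes from the thing itself.
- robot.find_in(camera, thing): "box" ([left, top, right, bottom] in pixels, round what is visible of it).
- robot.cut_out(camera, thing): "region" (420x560 bool, what is visible of it) and "box" ([left, top, right, bottom] in pixels, round what is visible of it).
The state is a dict: "time": time; "q": joint angles; "joint_velocities": joint speeds; "joint_torque": joint torques, N m; "position": TCP position; "tool_rot": TCP orientation; "ft_force": force on the tool from outside, world axes, zero at the start; "moment": the same for the moment, N m; "grip_width": finger opening in m; "grip_force": force on a finger pad.
Only numpy, scipy, OpenCV 4.12 (cv2) and the standard library are available. Lean on these libraries where they do the work, as an engineer would, in place of code of your own. Each camera call takes 0.05 s, during which the arm holds its last target. There are 200 camera calls.

### The job

Close the open steel storage jar with the wooden lid that fits it, leaving the smaller lid where it is. Set the lid down level on top of the jar's threads with its grip bar about in line with the jar's two ears, turn it back (anticlockwise seen from above) until its lugs are past the thread starts and the lid can sink onto the rim, then tighten it clockwise until the bar is in line with the ears again, and let go.

Things in the scene. Friction and masses are not known exactly. Their poses are not given: they have to be found in the camera images.
- jar: Open steel storage jar, upright, fixed on a 104 mm black rubber foot. Body 88 mm across, neck 54 (44 at the top), rim at height 100 mm. Origin: centre of underside, z up. Wire ears at height 58 on its +x and -x, reaching 64 mm from the axis: they set the lid angle (bar from ears, anticlockwise from above = +, half-turn symmetric). Lid origin over jar origin: 95-97 mm on the threads, 85 on the rim.
- jar_rim (a point): Centre of the jar's mouth, at rim height. Two ridges round the neck, out to 36 mm, 4 mm thick, from -12 deg (low) to their start at +45 deg (top 3 mm under the rim); stop at -14 deg. Lid angle 0 to 40: lid rests on the ridges. 55 to 145 (75 is good): it can sink 11 mm to the rim. Clockwise from there its lugs pass under the ridges to the stop at -4. Sideways play 4 mm.
- lid: The fitting lid: loose, round, wooden, 90 mm across, about 90 g, upright on the worktop left or right of the jar. Origin: centre of its lower edge, z up. Top face at 21 mm; on it a central grip bar to grip across: 66 mm long (lid x), 14 thick (y), from 21 to 47 mm high. Skirt 82 mm inside; two steel lugs at its lower edge on +x and -x, 9 wide, 5 tall, in to 31.5 mm from the axis.
- small_lid: Loose wooden lid of another jar, same style but 64 mm across with a 50 mm bar, on the other side of the jar; it does not fit and stays where it is. Origin: centre of its lower edge, z up.
Mind the look-alikes: they are no part of the job. What is shaped like the lid but pink is not meant.

How it is judged:
By the outcome, as a careful person would: the job done as asked, in the order asked, and still so for the second after the job is handed in, with the robot touching nothing.
It also fails if it takes over 45 s, if anything falls off the work surface, if the arm or the gripper's body presses on something with over 40 N, if the wrist force passes 120 N, or if a joint passes its speed limit or range.

## Working session

There is one attempt and no reset: what is moved stays moved. The work goes in short steps, Python scripts to look and compute and a tool call to move; the robot and the scene stay as the last step left them, time stands still between calls to the robot, and variables do not carry over. Pictures are saved under pics/ and viewed, at most 10 in all, crops included, and the job is handed in when it is done.

Besides the shell and the picture viewer there is one more tool, called after "Call:" as name(argument=value, ...) on one line, values as JSON. send_rows: Moves the arm, as the interface text tells. Its arguments: {"type":"object","properties":{"deltas":{"type":"string"},"newtons":{"type":"number"}},"required":["deltas"]}

```bash
mkdir -p pics; ls; cat > h.py <<'E'
import numpy as np, cv2
from scipy.spatial.transform import Rotation as R
from rig import robot
def cam(n):
    c=robot.camera(n); c['f']=210/np.tan(np.radians(c['fovy'])/2)
    c['R']=R.from_rotvec(np.ravel(c['rvec'])).as_matrix(); c['t']=np.ravel(c['tvec']); return c
def cloud(c):
    v,u=np.mgrid[:420,:560]; d=c['depth']
    p=np.stack([(u-c['cx'])/c['f']*d,(v-c['cy'])/c['f']*d,d],-1)
    return (p-c['t'])@c['R']   # world, HxWx3
def save(c,n): cv2.imwrite('pics/'+n,c['image'][...,::-1])
def obs():
    o=robot.get_obs(); print({k:np.round(o[k],3).tolist() for k in ('time','q','position','tool_rot','ft_force','grip_width','grip_force')}); return o
E
python3 - <<'E'
from h import *
obs()
ims=[]
for n in ('top','side'):
    c=cam(n); P=cloud(c); ims.append(c['image'])
    print(n,np.round(-c['R'].T@c['t'],3))
    for th in ('jar','lid','small_lid'):
        for r in robot.cut_out(n,th):
            m=r['region']&(c['depth']>0); q=P[m]
            print(th,round(r['p'],2),np.round(r['box']).tolist(),np.round(np.median(q,0),3),np.round(np.percentile(q,98,0),3),np.round(np.percentile(q,2,0),3),c['image'][m].mean(0).round())
cv2.imwrite('pics/a.png',np.vstack(ims)[...,::-1][:, :]) if 0 else cv2.imwrite('pics/a.png',cv2.resize(np.hstack(ims),(800,300),interpolation=cv2.INTER_AREA)[...,::-1])
E
```

```text
pics
{'time': 0.0, 'q': [1.124, 0.528, 1.434, -0.0, 1.181, -0.179], 'position': [0.166, 0.602, 0.291], 'tool_rot': [0.134, 0.991, -0.001, -0.0], 'ft_force': [-0.42, -0.162, -0.089], 'grip_width': 0.087, 'grip_force': 0.0}
top [ 0.293 -0.046  1.221]
jar 0.61 [236.0, 199.0, 274.0, 237.0] [0.434 0.015 0.069] [0.49  0.059 0.103] [ 0.389 -0.027  0.004] [83. 82. 81.]
lid 0.79 [377.0, 187.0, 412.0, 213.0] [ 0.482 -0.386  0.024] [ 0.524 -0.347  0.051] [ 0.444 -0.43   0.011] [136.  86.  99.]
lid 0.57 [239.0, 202.0, 273.0, 236.0] [0.432 0.019 0.07 ] [0.478 0.062 0.103] [ 0.389 -0.027  0.005] [81. 80. 80.]
lid 0.56 [336.0, 199.0, 367.0, 235.0] [ 0.435 -0.248  0.024] [ 0.477 -0.209  0.051] [ 0.395 -0.29   0.007] [110.  88.  69.]
small_lid 0.72 [177.0, 212.0, 200.0, 236.0] [0.423 0.218 0.024] [0.453 0.251 0.052] [0.395 0.192 0.005] [102.  83.  67.]
side [ 0.409 -1.068  0.473]
jar 0.63 [256.0, 203.0, 294.0, 248.0] [ 0.437 -0.014  0.053] [0.484 0.041 0.098] [ 0.393 -0.032  0.002] [128. 129. 130.]
lid 0.86 [255.0, 269.0, 298.0, 300.0] [ 0.436 -0.269  0.021] [ 0.48  -0.231  0.046] [ 0.397 -0.297 -0.001] [146. 116.  91.]
lid 0.63 [282.0, 299.0, 329.0, 341.0] [ 0.484 -0.411  0.02 ] [ 0.526 -0.356  0.047] [ 0.445 -0.435  0.   ] [201. 130. 153.]
small_lid 0.65 [258.0, 204.0, 266.0, 216.0] [0.405 0.213 0.023] [0.416 0.226 0.046] [0.395 0.198 0.012] [148. 126. 109.]
```

View pics/a.png

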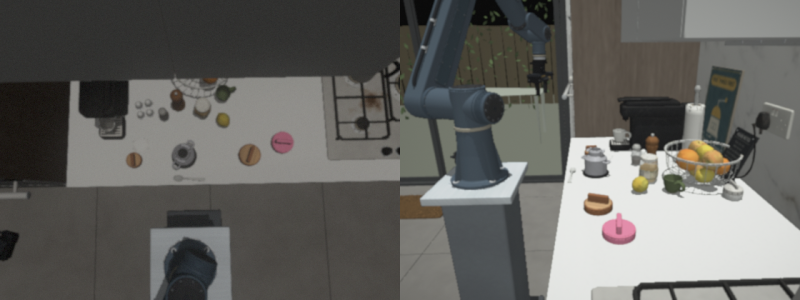

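The top view has four candidates:
- **Tan lid**, full-picture pixels about (351,217): 0.08–0.09 m across and wood-coloured, so it fits the description.
- **Pink lid** at (395,200): the decoy.
- **Small lid** at (188,224), on the jar's other side: the lid to leave alone.
- **Detection at (256,219)**: this is the jar.

I'll confirm the choice in an enlarged crop.

```bash
cat > m.py <<'E'
from h import *
def bar(c,xy,zlo,zhi,rad):
    P=cloud(c); m=(c['depth']>0)&(np.hypot(P[...,0]-xy[0],P[...,1]-xy[1])<rad)&(P[...,2]>zlo)&(P[...,2]<zhi)
    q=P[m]; 
    (cx,cy),(w,h),a=cv2.minAreaRect((q[:,:2]*1000).astype(np.float32))
    if w<h: a+=90
    d=q[:,:2]-q[:,:2].mean(0); u=np.linalg.svd(d,full_matrices=False)[2][0]
    print('n',m.sum(),'ctr',np.round([cx,cy],1),'size',round(w),round(h),'angRect',round(a,1),'pca',round(np.degrees(np.arctan2(u[1],u[0])),1),'z',np.round(np.median(q[:,2]),4)); return q
E
python3 - <<'E'
from m import *
c=cam('top')
bar(c,(.435,-.25),.035,.07,.06)
bar(c,(.435,-.25),.012,.07,.06)
bar(c,(.434,.016),.085,.12,.06)
bar(c,(.434,.016),.05,.07,.075)
im=c['image'][170:255,165:425]
cv2.imwrite('pics/b.png',cv2.resize(im,None,fx=3,fy=3,interpolation=cv2.INTER_CUBIC)[...,::-1])
E
```

```text
n 121 ctr [ 437.1 -250.9] size 15 64 angRect 158.3 pca 159.3 z 0.0481
n 736 ctr [ 437.2 -251.1] size 86 89 angRect 133.1 pca -45.7 z 0.0239
n 235 ctr [438.9  18.1] size 55 70 angRect 178.4 pca 157.3 z 0.0988
n 198 ctr [439.1  18.2] size 87 114 angRect 178.5 pca 146.9 z 0.0644
```

View pics/b.png

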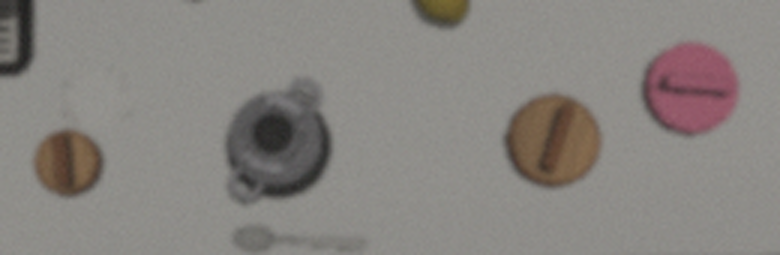

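The crop confirms the tan lid at (555,140), about 90 mm across with its bar at roughly -21°. It lies right of the jar, which is at (275,140) with ears at about -33°. The pink lid at (690,88) and the small lid at (68,162) stay where they are. Next I'll hover over the jar for a close look.

Call:
send_rows(deltas="-40 -46.5 0 0 0 0 1;-40 -46.5 0 0 0 0 1;-40 -46.5 0 0 0 0 1;-40 -46.5 0 0 0 0 1;-40 -46.5 0 0 0 0 1;-40 -46.5 0 0 0 0 1;-40 -46.5 0 0 0 0 1;-40 -46.5 0 0 0 0 1;-40 -46.5 0 0 0 0 1;-40 -46.5 0 0 0 0 1")

```text
time: 1.7
position: [0.4289, 0.046, 0.2927]
tool_rot: [0.134, 0.991, 0.0, 0.001]
ft_force: [1.5, 0.1, -0.7]
grip_width: 0.087
grip_force: 0.0
```

```bash
python3 - <<'E'
from m import *
obs()
c=cam('wrist'); save(c,'c.png')
print('cam',-c['R'].T@c['t'])
for th in ('jar','jar_rim','lid'): print(th,[(r['p'],r['box']) for r in robot.find_in('wrist',th)])
bar(c,(.438,.018),.09,.115,.05)
bar(c,(.438,.018),.05,.066,.075)
E
```

```text
{'time': 1.7, 'q': [-0.154, 0.266, 1.895, 0.0, 0.978, -1.455], 'position': [0.429, 0.046, 0.293], 'tool_rot': [0.134, 0.991, 0.0, 0.001], 'ft_force': [1.487, 0.121, -0.654], 'grip_width': 0.087, 'grip_force': 0.0}
cam [0.35139628 0.0665829  0.38434639]
jar [(0.68, [218.0, 146.2, 301.4, 252.0])]
jar_rim [(0.61, [221.2, 146.9, 301.7, 248.3])]
lid [(0.76, [36.6, 211.2, 113.3, 252.4])]
n 1502 ctr [440.2  18.6] size 52 71 angRect 164.0 pca -22.5 z 0.0962
n 741 ctr [440.   18.3] size 87 117 angRect 177.3 pca -35.3 z 0.0605
```

View pics/c.png

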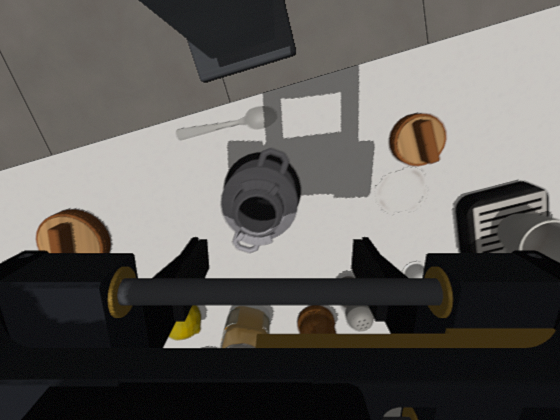

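Wrist view shows the jar at about (260,195): ears at (275,160) and (247,240), mouth at (258,205). The lid is at the left (73,235) and the small lid at the right (418,138). Now for the rim centre and the ear angle.

```bash
cat > j.py <<'E'
from m import *
def jar(c,g=(.440,.018)):
    P=cloud(c); D=P[...,:2]-np.array(g); r=np.hypot(D[...,0],D[...,1]); z=P[...,2]
    q=P[(c['depth']>0)&(z>.0975)&(z<.108)&(r<.03)]
    print('rim n',len(q),np.median(q[:,2]),'enclosing',cv2.minEnclosingCircle((q[:,:2]*1000).astype(np.float32)))
    (x,y),_=cv2.minEnclosingCircle((q[:,:2]*1000).astype(np.float32)); 
    D=P[...,:2]-np.array([x,y])/1000; r=np.hypot(D[...,0],D[...,1])
    e=(c['depth']>0)&(z>.048)&(z<.07)&(r>.05)&(r<.068)
    a=np.degrees(np.arctan2(D[...,1],D[...,0]))[e]; 
    for s in (-35,145):
        k=np.abs((a-s+180)%360-180)<35; 
        pe=P[e][k]; m=pe.mean(0); print('ear',k.sum(),a[k].mean().round(1),a[k].min().round(),a[k].max().round(),r[e][k].max().round(4),m.round(4))
        if s<0: m0=m
    d=m0-m; print('line ang',np.degrees(np.arctan2(d[1],d[0])),'mid',((m0+m)/2).round(4))
E
python3 - <<'E'
from j import *
for n in ('wrist','top'): jar(cam(n))
E
```

```text
rim n 450 0.09892361939362632 enclosing ((439.4231872558594, 17.59610366821289), 29.917966842651367)
ear 179 -34.0 -52.0 -16.0 0.0646 [ 0.4873 -0.0146  0.0601]
ear 259 144.7 126.0 162.0 0.0646 [0.3927 0.0507 0.0601]
line ang -34.60623715352761 mid [0.44   0.0181 0.0601]
rim n 0 nan enclosing ((0.0, 0.0), 0.0)
  return _methods._mean(a, axis=axis, dtype=dtype,
  ret = ret.dtype.type(ret / rcount)
j.py:12: RuntimeWarning: Mean of empty slice.
  pe=P[e][k]; m=pe.mean(0); print('ear',k.sum(),a[k].mean().round(1),a[k].min().round(),a[k].max().round(),r[e][k].max().round(4),m.round(4))
  ret = um.true_divide(
Traceback (most recent call last):
  File "j.py", line 12, in jar
    pe=P[e][k]; m=pe.mean(0); print('ear',k.sum(),a[k].mean().round(1),a[k].min().round(),a[k].max().round(),r[e][k].max().round(4),m.round(4))
                                                                       ~~~~~~~~^^
ValueError: zero-size array to reduction operation minimum which has no identity
```

```bash
cat > go.py <<'E'
import sys
from h import *
# go.py x y z yawY(deg): remaining shift in current tool axes (mm) and turn (deg) - for planning
o=obs(); T=R.from_quat(o['tool_rot']); x,y,z,yw=map(float,sys.argv[1:5])
yy=T.as_matrix()[:,1]; print('yaw now',np.degrees(np.arctan2(yy[1],yy[0])).round(2))
G=R.from_matrix(np.column_stack([[np.sin(np.radians(yw)),-np.cos(np.radians(yw)),0],[np.cos(np.radians(yw)),np.sin(np.radians(yw)),0],[0,0,-1]])) if 0 else None
Y=np.array([np.cos(np.radians(yw)),np.sin(np.radians(yw)),0]);Z=np.array([0,0,-1.]);G=R.from_matrix(np.column_stack([np.cross(Y,Z),Y,Z]))
d=np.array([x,y,z])-o['position']
print('shift tool now',(T.inv().apply(d)*1000).round(1),'in goal axes',(G.inv().apply(d)*1000).round(1),'turn',np.degrees((T.inv()*G).as_rotvec()).round(2))
E
python3 go.py .42 -.251 .2 69
```

```text
{'time': 2.0, 'q': [-0.148, 0.266, 1.898, 0.0, 0.979, -1.45], 'position': [0.427, 0.049, 0.292], 'tool_rot': [0.134, 0.991, 0.0, -0.001], 'ft_force': [0.211, 0.165, -0.223], 'grip_width': 0.087, 'grip_force': 0.0}
yaw now 74.63
shift tool now [ -72.7 -291.    91.9] in goal axes [-100.8 -282.5   92.1] turn [ 0.01 -0.09  5.63]
```

Call:
send_rows(deltas="0 0 0 0 0 5.6 1;-16.8 -47.1 15.3 0 0 0 1;-16.8 -47.1 15.3 0 0 0 1;-16.8 -47.1 15.3 0 0 0 1;-16.8 -47.1 15.3 0 0 0 1;-16.8 -47.1 15.3 0 0 0 1;-16.8 -47.1 15.3 0 0 0 1;0 0 0 0 0 0 1")

```text
time: 3.0
position: [0.4217, -0.2534, 0.1997]
tool_rot: [0.183, 0.983, -0.0, 0.0]
ft_force: [-0.1, -0.1, -0.1]
grip_width: 0.0869
grip_force: 0.0
```

```bash
python3 - <<'E'
from m import *
c=cam('wrist'); save(c,'d.png')
P=cloud(c)
bar(c,(.437,-.251),.042,.055,.05)
bar(c,(.437,-.251),.018,.026,.055)
E
python3 go.py .437 -.251 .12 69
```

```text
n 1046 ctr [ 438.  -251.9] size 13 65 angRect 159.7 pca -20.0 z 0.0461
n 5102 ctr [ 437.9 -251.9] size 88 89 angRect 160.5 pca -109.3 z 0.0209
{'time': 3.05, 'q': [-0.766, 0.494, 1.854, 0.0, 0.795, -1.971], 'position': [0.421, -0.251, 0.2], 'tool_rot': [0.182, 0.983, 0.001, -0.001], 'ft_force': [0.529, 0.959, -0.438], 'grip_width': 0.087, 'grip_force': 0.0}
yaw now 69.01
shift tool now [-14.9   5.9  79.9] in goal axes [-14.8   6.   80. ] turn [ 0.05 -0.08  0.01]
```

View pics/d.png

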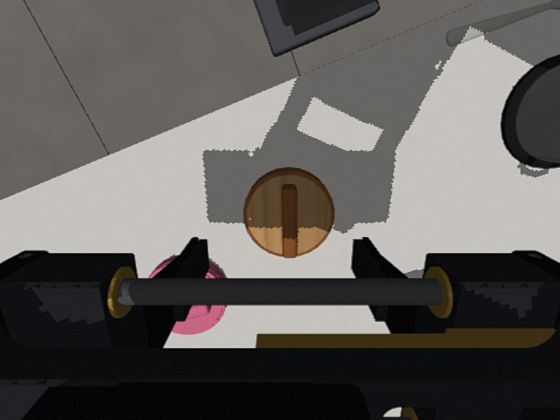

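The picture shows the lid at (290,212) with its bar upright between the fingers; the pink one is at (190,295), clear of them. Now I'll descend and grip.

Call:
send_rows(deltas="-8 2.5 20 0 0 -1 1;-8 2.5 30 0 0 0 1;0 0 30 0 0 0 1;0 0 15 0 0 0 1;0 0 10.5 0 0 0 1;0 0 0 0 0 0 1;0 0 0 0 0 0 0;0 0 0 0 0 0 0;0 0 0 0 0 0 0;0 0 0 0 0 0 0", newtons=35)

```text
time: 4.3
position: [0.4377, -0.253, 0.0952]
tool_rot: [0.174, 0.985, -0.0, 0.0]
ft_force: [-0.1, -0.1, 0.2]
grip_width: 0.055
grip_force: 0.0
```

```bash
python3 go.py .440 .018 .21 65
```

```text
{'time': 4.3, 'q': [-0.746, 0.703, 1.875, -0.0, 0.564, -1.967], 'position': [0.438, -0.253, 0.095], 'tool_rot': [0.174, 0.985, -0.0, 0.0], 'ft_force': [-0.123, -0.121, 0.233], 'grip_width': 0.055, 'grip_force': 0.0}
yaw now 69.99
shift tool now [  90.5  255.4 -114.9] in goal axes [ 112.4  246.6 -114.8] turn [-0.01  0.03  4.99]
```

Still closing.

Call:
send_rows(deltas="0 0 0 0 0 0 0;0 0 0 0 0 0 0;0 0 0 0 0 0 0;0 0 0 0 0 0 0;0 0 0 0 0 0 0;0 0 0 0 0 0 0;0 0 -20 0 0 0 0;0 0 -30 0 0 0 0;0 0 0 0 0 0 0", newtons=35)

```text
time: 5.42
position: [0.4385, -0.2537, 0.1465]
tool_rot: [0.174, 0.985, -0.001, 0.002]
ft_force: [0.9, -0.6, -0.6]
grip_width: 0.0137
grip_force: 35.0
```

```bash
python3 - <<'E'
from m import *
c=cam('wrist'); o=obs()
P=cloud(c);z=P[...,2];
bar(c,o['position'][:2],.06,.08,.06)
E
python3 go.py .440 .018 .21 65
```

```text
{'time': 5.475, 'q': [-0.745, 0.606, 1.854, -0.0, 0.679, -1.967], 'position': [0.438, -0.253, 0.145], 'tool_rot': [0.174, 0.985, -0.001, 0.001], 'ft_force': [0.54, 0.676, -1.493], 'grip_width': 0.014, 'grip_force': 35.0}
n 7321 ctr [ 434.1 -251.2] size 83 79 angRect 20.4 pca -110.0 z 0.0723
{'time': 5.475, 'q': [-0.745, 0.606, 1.854, -0.0, 0.679, -1.967], 'position': [0.438, -0.253, 0.145], 'tool_rot': [0.174, 0.985, -0.001, 0.001], 'ft_force': [0.54, 0.676, -1.493], 'grip_width': 0.014, 'grip_force': 35.0}
yaw now 70.01
shift tool now [ 90.7 255.5 -64.9] in goal axes [112.8 246.6 -64.5] turn [-0.05  0.11  5.01]
```

Call:
send_rows(deltas="0 0 -45 0 0 4.6 0;0 0 -40 0 0 0 0;22.2 49.5 0 0 0 0 0;22.2 49.5 0 0 0 0 0;22.2 49.5 0 0 0 0 0;22.2 49.5 0 0 0 0 0;22.2 49.5 0 0 0 0 0;0 0 0 0 0 0 0;0 0 0 0 0 0 0")

```text
time: 6.6
position: [0.4396, 0.0184, 0.2292]
tool_rot: [0.212, 0.977, -0.0, -0.001]
ft_force: [0.2, -0.1, -0.4]
grip_width: 0.0136
grip_force: 35.0
```

```bash
python3 - <<'E'
from j import *
c=cam('wrist'); save(c,'e.png'); o=obs(); P=cloud(c)
# plane fit of lid top
z=P[...,2]; d=np.hypot(P[...,0]-o['position'][0],P[...,1]-o['position'][1]); zt=o['position'][2]-.0735
q=P[(c['depth']>0)&(d<.043)&(abs(z-zt)<.008)]
A=np.c_[q[:,:2]-o['position'][:2],np.ones(len(q))]; s=np.linalg.lstsq(A,q[:,2],rcond=None)[0]
print('lid top tilt deg',np.degrees(s[:2]),'height',s[2],len(q))
s=robot.camera('side'); cv2.imwrite('pics/f.png',cv2.resize(s['image'][150:260,200:350],None,fx=4,fy=4)[...,::-1])
E
python3 go.py .440 .018 .19 65.4
```

```text
{'time': 6.65, 'q': [-0.214, 0.388, 1.947, -0.0, 0.807, -1.355], 'position': [0.44, 0.018, 0.229], 'tool_rot': [0.213, 0.977, -0.0, -0.0], 'ft_force': [0.639, -0.526, -0.247], 'grip_width': 0.014, 'grip_force': 35.0}
lid top tilt deg [ 0.15255152 -0.13262946] height 0.15546128136703397 6341
{'time': 6.7, 'q': [-0.215, 0.388, 1.947, -0.0, 0.808, -1.355], 'position': [0.44, 0.017, 0.23], 'tool_rot': [0.214, 0.977, -0.0, -0.0], 'ft_force': [-0.501, -0.161, -2.06], 'grip_width': 0.014, 'grip_force': 35.0}
yaw now 65.31
shift tool now [ 0.2  0.6 39.5] in goal axes [ 0.2  0.6 39.5] turn [-0.02 -0.02 -0.09]
```

View pics/f.png

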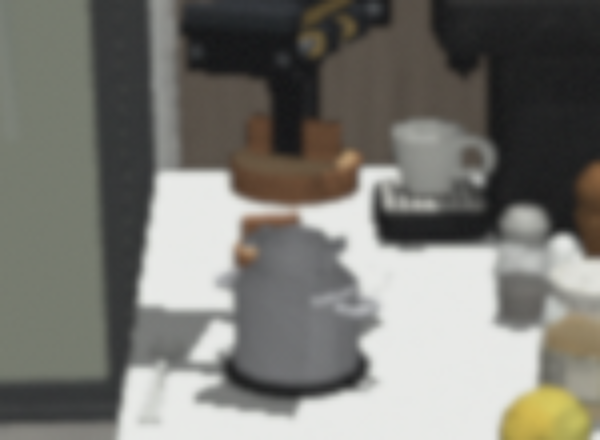

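The lid hangs level at about (295,175), right over the jar at (300,300). Lowering onto the threads, gently at the end.

Call:
send_rows(deltas="0 0.5 20 0 0 0 0;0 0 12 0 0 0 0;0 0 3 0 0 0 0;0 0 2 0 0 0 0;0 0 1 0 0 0 0;0 0 1 0 0 0 0;0 0 0 0 0 0 0")

```text
time: 7.58
position: [0.4401, 0.0189, 0.1912]
tool_rot: [0.213, 0.977, -0.0, 0.0]
ft_force: [-0.7, 0.5, -0.8]
grip_width: 0.014
grip_force: 35.0
```

Call:
send_rows(deltas="0 0 1 0 0 0 0;0 0 0 0 0 0 0;0 0 0.5 0 0 0 0;0 0 0 0 0 0 0")

```text
time: 8.07
position: [0.4402, 0.0189, 0.1908]
tool_rot: [0.213, 0.977, -0.0, 0.001]
ft_force: [-2.3, 1.3, 12.7]
grip_width: 0.0139
grip_force: 35.0
```

Threads contact at 12.7 N. Now turning back anticlockwise from 10° to 75°.

Call:
send_rows(deltas="0 0 -0.3 0 0 -6.5 0;0 0 0 0 0 -6.5 0;0 0 0 0 0 -6.5 0;0 0 0 0 0 -6.5 0;0 0 0 0 0 -6.5 0;0 0 0 0 0 -6.5 0;0 0 0 0 0 -6.5 0;0 0 0 0 0 -6.5 0;0 0 0 0 0 -6.5 0;0 0 0 0 0 -6.5 0")

```text
time: 9.32
position: [0.44, 0.0189, 0.1898]
tool_rot: [-0.347, 0.938, -0.0, 0.0]
ft_force: [-0.4, 0.1, -1.0]
grip_width: 0.0135
grip_force: 35.0
```

```bash
python3 go.py .440 .018 .18 130.4
```

```text
{'time': 9.325, 'q': [-0.212, 0.465, 1.984, -0.0, 0.693, -2.492], 'position': [0.44, 0.019, 0.19], 'tool_rot': [-0.347, 0.938, -0.0, 0.0], 'ft_force': [-0.355, 0.056, -0.984], 'grip_width': 0.013, 'grip_force': 35.001}
yaw now 130.62
shift tool now [ 0.6 -0.7  9.8] in goal axes [ 0.6 -0.7  9.8] turn [-0.01  0.01  0.22]
```

Call:
send_rows(deltas="0.3 -0.4 3 0 0 0 0;0.3 -0.3 3 0 0 0 0;0 0 2 0 0 0 0;0 0 1 0 0 0 0;0 0 0.5 0 0 0 0;0 0 0 0 0 0 0")

```text
time: 10.07
position: [0.44, 0.0179, 0.1802]
tool_rot: [-0.345, 0.939, -0.0, 0.0]
ft_force: [0.7, -0.4, -0.6]
grip_width: 0.0135
grip_force: 35.0
```

Call:
send_rows(deltas="0 0 0.5 0 0 0 0;0 0 0.5 0 0 0 0;0 0 0 0 0 0 0")

```text
time: 10.45
position: [0.44, 0.0179, 0.1797]
tool_rot: [-0.345, 0.938, -0.0, 0.0]
ft_force: [0.4, 0.4, 4.2]
grip_width: 0.0138
grip_force: 35.0
```

It sank 11 mm and rests on the rim. Tightening clockwise.

Call:
send_rows(deltas="0 0 0 0 0 7 0;0 0 0 0 0 7 0;0 0 0 0 0 7 0;0 0 0 0 0 7 0;0 0 0 0 0 7 0;0 0 0 0 0 7 0;0 0 0 0 0 7 0;0 0 0 0 0 7 0;0 0 0 0 0 7 0;0 0 0 0 0 7 0")

```text
time: 11.7
position: [0.4404, 0.0177, 0.1797]
tool_rot: [0.257, 0.966, -0.0, 0.001]
ft_force: [-0.1, -0.4, 4.2]
grip_width: 0.0134
grip_force: 35.0
```

```bash
python3 go.py .440 .018 .1797 55.4; python3 -c "
from h import *; print(robot.get_obs()['moment'])"
```

```text
{'time': 11.7, 'q': [-0.214, 0.486, 1.991, -0.0, 0.663, -1.264], 'position': [0.44, 0.018, 0.18], 'tool_rot': [0.257, 0.966, -0.0, 0.001], 'ft_force': [-0.076, -0.362, 4.159], 'grip_width': 0.013, 'grip_force': 34.999}
yaw now 60.2
shift tool now [0.5 0.  0. ] in goal axes [ 0.5 -0.   0. ] turn [0.01 0.08 4.8 ]
[-0.11064551  0.08284411  0.01776316]
```

Call:
send_rows(deltas="0 0 0 0 0 2.5 0;0 0 0 0 0 2.5 0;0 0 0 0 0 0 0")

```text
time: 12.08
position: [0.4404, 0.0177, 0.1797]
tool_rot: [0.297, 0.955, -0.0, 0.001]
ft_force: [-1.1, -2.1, 5.5]
grip_width: 0.0137
grip_force: 35.0
```

```bash
python3 -c "
from m import *; o=obs(); print(o['moment']); c=cam('wrist'); bar(c,(.44,.018),.055,.064,.07)"
```

```text
{'time': 12.075, 'q': [-0.214, 0.486, 1.991, -0.0, 0.663, -1.181], 'position': [0.44, 0.018, 0.18], 'tool_rot': [0.297, 0.955, -0.0, 0.001], 'ft_force': [-1.106, -2.107, 5.474], 'grip_width': 0.014, 'grip_force': 35.0}
[-0.15580188  0.10140315  0.02514818]
n 963 ctr [402.2  44.6] size 67 36 angRect 55.3 pca -124.9 z 0.0602
```

Bar is back at about 0° to the ears. Letting go and rising.

Call:
send_rows(deltas="0 0 -0.3 0 0 0 1;0 0 0 0 0 0 1;0 0 0 0 0 0 1;0 0 0 0 0 0 1;0 0 0 0 0 0 1;0 0 0 0 0 0 1;0 0 -20 0 0 0 1;0 0 -50 0 0 0 1;0 0 -60 0 0 0 1;0 0 0 0 0 0 1")

```text
time: 13.38
position: [0.4424, 0.0175, 0.3137]
tool_rot: [0.297, 0.955, 0.001, 0.006]
ft_force: [0.3, 0.7, 0.0]
grip_width: 0.0869
grip_force: 0.0
```

```bash
python3 - <<'E'
from j import *
obs()
c=cam('wrist'); save(c,'g.png'); P=cloud(c)
bar(c,(.44,.018),.126,.145,.05)
q=bar(c,(.44,.018),.098,.112,.055)
A=np.c_[q[:,:2]-[.44,.018],np.ones(len(q))]; s=np.linalg.lstsq(A,q[:,2],rcond=None)[0]; print('tilt',np.degrees(s[:2]),s[2])
D=P[...,:2]-[.44,.018]; r=np.hypot(D[...,0],D[...,1]); z=P[...,2]
e=P[(c['depth']>0)&(z>.048)&(z<.07)&(r>.05)&(r<.068)]; d=e[:,:2]-[.44,.018]; a=np.degrees(np.arctan2(d[:,1],d[:,0]))
for s in(-35,145):
    k=abs((a-s+180)%360-180)<35; print('ear',k.sum(),a[k].mean() if k.any() else None)
E
```

```text
{'time': 13.375, 'q': [-0.214, 0.247, 1.848, 0.0, 1.035, -1.181], 'position': [0.442, 0.018, 0.314], 'tool_rot': [0.297, 0.955, 0.001, 0.006], 'ft_force': [0.304, 0.722, 0.003], 'grip_width': 0.087, 'grip_force': 0.0}
n 906 ctr [440.3  17.2] size 13 65 angRect 144.9 pca -34.8 z 0.131
n 4562 ctr [440.2  16.9] size 88 89 angRect 103.0 pca -124.2 z 0.1058
tilt [ 0.23568433 -0.15991705] 0.10575490668808737
ear 0 None
ear 243 145.34137580697018
```

View pics/g.png

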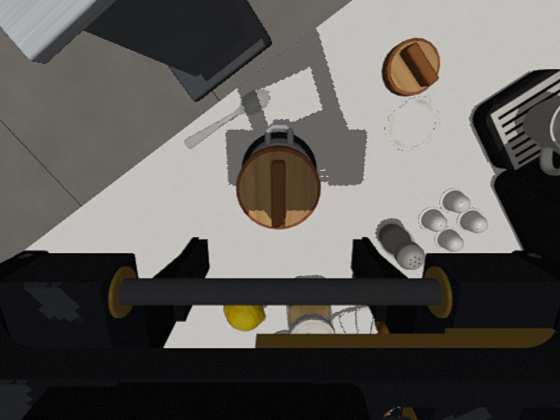

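The lid at (279,188) sits level with its top face at 106 mm. Its bar is at -34.8° against the ears at -34.7°, and the visible ear at (280,130) lines up with it. The small lid at (411,67) is untouched. Handing in.

```bash
python3 -c "
from rig import robot; print(robot.hand_in())"
```

```text
the job is handed in; nothing more can be done
None
```

The jar is closed with the fitting wooden lid, level on the rim and turned clockwise until the bar lined up with the ears; I let go, left the small lid in place, and handed the job in at about 13.4 s.

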